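# Push an air-outlet stub home in the manifold's push-fit socket

### The job

Take the thicker pipe stub, the one with the steel coupler on top, out of the timber block and push its plain end straight down into the open push-fit outlet in the middle of the air manifold, past the seal until it bottoms firmly on the stop, without ramming it. Then pull it straight back up to set the collet, so that the collet has come up out of the fitting and holds the stub, and let go. Leave the thin stub, the clamp, the brush and the steel offcut where they are.

Things in the scene. Friction and masses are not known exactly. Their poses are not given: they have to be found in the camera images.
- stub_mid (a point): half-way up the thicker stub, 55 mm above its foot: aluminium pipe 20 mm in diameter, foot bevelled over 3 mm, a 1 mm deep groove for the collet's teeth 22 to 27 mm above the foot, a round steel coupler 25 mm in diameter from 65 to 110 mm (the top). About 0.1 kg. Stands upright in one of the block's two holes; the coupler is the place to grip, 88 mm above the foot
- stub: the same stub; origin at the centre of its foot's underside, z runs up the pipe towards the coupler
- thin_stub: the other stub in the block, to be left: plain pipe 15 mm in diameter, 100 mm long, origin at its foot
- rack: fixed timber block, 70 (x) by 150 (y) by 45 mm high, origin at its underside's centre; two holes 22 mm wide and 30 mm deep on its y axis at y = -35 and +35 mm, the stubs' feet stand on the holes' floor. The stubs may stand in either hole
- manifold: aluminium bar 45 (x) by 230 (y) by 40 mm high, origin under its centre, 20 mm above the table, on rubber mounts: gives 1 mm per about 20 N down or up, springs back. On top along y: blanked outlet at -72 mm (99 mm above the origin), the open outlet at 0 (black, 41 mm wide, to 86 mm), hex plug at +72 mm (to 56 mm). Gauge beyond the +y end, elbow beyond -y
- mouth (a point): centre of the open outlet's mouth: top face of its grey collet flange (32 mm wide) while pushed in; z up out of the outlet, x, y as the bar's. Bore 21 mm wide. Below the mouth the foot meets gripping teeth at 11 to 14 mm (up to 13 N), then the seal at 23 to 27 mm (15 to 25 N, can feel like the stop), then slides at 6 to 15 N to the stop
- shoulder: the stop ring inside the open outlet on which the stub bottoms; origin at the centre of its upper face, 34 mm below the mouth. To seat the stub, press it on the stop with at least 5 N beyond the sliding drag, but keep push and pull under 30 N: more spoils the fitting
- collet (a joint): how far the grey collet is up out of the fitting: 0 = in, 0.003 m = fully up; starts anywhere between; a stub pushed in carries it down. When the stub bottoms, the collet's teeth drop into its groove: a pull of 5 to 10 N then draws collet and stub up together by 3 mm, after which the pull rises steeply. It stays where it is left
- clamp: bystander: bronze-coloured G-clamp lying flat on the table, about 205 by 95 by 24 mm, origin under its middle
- brush: bystander: wire brush lying on its side, 260 by 45 by 28 mm, origin under its handle's centre
- offcut: bystander: offcut of 40 mm square steel tube, 110 mm long, lying on the table, origin at the underside's centre

How it is judged (in metres and radians):
On the way, in this order (a step that is already met when the one before it is completed fails the run):
1. the stub has bottomed: its foot is on the stop inside the open outlet (within 1.5 mm) and presses on it with more than 5 N (z of stub in the frame of shoulder below 0.0015 m and horizontal distance between stub and shoulder below 0.003 m and contact force between stub and shoulder above 5 N), for 0.1 s.
2. pulled back: the collet has come up by more than 2 mm with the stub still deep in it (foot within 6 mm of the stop) (value of joint collet above 0.002 m and z of stub in the frame of shoulder below 0.006 m and horizontal distance between stub and shoulder below 0.003 m), for 0.1 s.
At the end, for the whole second after the job is handed in: The stub stands upright (within 0.07 rad) and at rest in the open outlet, its foot within 6 mm above the stop and 3 mm of the axis, the collet more than 2 mm up, the fingers off the stub (all of step 2 and angle between stub's own z axis and vertical below 0.07 rad and linear speed of stub below 0.02 m/s and contact force between the fingers and stub below 0.2 N); the robot touches nothing.
It fails at once if the stub is rammed or wrenched: it bears on the manifold (fitting, collet, seal, teeth and stop) with more than 40 N in all, of which the squeeze of seal and teeth makes up about 10 N (contact force between stub and manifold above 40 N).
It fails at once if the thin stub is moved by more than 30 mm or tipped (distance of thin_stub from where it was at the start of the episode above 0.03 m or angle between thin_stub's own z axis and vertical above 0.3 rad).
It fails at once if the clamp, the brush or the offcut is moved by more than 30 mm (distance of any of clamp, brush, offcut from where it was at the start of the episode above 0.03 m).
It also fails if it takes over 50 s, if anything falls off the work surface, if the arm or the gripper's body presses on something with over 40 N, if the wrist force passes 120 N, or if a joint passes its speed limit or range.

### The arm

A 6-joint arm with a two-finger parallel gripper is mounted at the origin on the work surface. World frame = base frame: x ahead of the robot, y to its left, z up, the work surface at z = 0. Lengths are in mm, angles in rad, forces in N, time in s.
With the tool pointing down it reaches from about 250 to 800 mm from the base axis. Payload 3.9 kg.
Tool frame: the origin (TCP) lies at the very end of the fingers, on their centre line; the grasp point (between the pads) lies bot.hold_point_z behind it (bot.hold_point_z is the distance from the TCP to the grasp point, in mm); z points along the fingers, x is the direction in which the jaws open and shut, and the axes are right-handed (so a half turn about z gives the same grasp; the last joint's range is limited). The gripper opens to 85 mm and grips with 20 to 120 N. Pads are 22 mm wide; open, the fingers measure 114 mm over their backs; the gripper's body (76 mm by 85 mm) begins 54 mm behind the grasp point. The pads swing forward as they close: fully open they stand 13 mm farther back than shut.
Start: joints at [1.165, 0.26, -0.138, 1.173, 0, 1.571], TCP at [207.24, 482.355, 231.304] pointing down, gripper open.
Joint ranges: [-2.78, 2.78], [-0.83, 1.72], [-1.28, 1.37], [-1.9, 2.12], [-1.57, 1.48], [-3.14, 3.14]. Speed limits (rad/s): [2.57, 2.57, 3.14, 3.14, 3.14, 3.14].

### API

Orientations are given as [roll, pitch, yaw] about the fixed x, y, z axes, in that order (R = Rz(yaw) Ry(pitch) Rx(roll)).
In Python, from station import readout, vision, finish_job, bot gives the robot as it stands.
- The arm moves only by the shell command python3 -m crank 'ROWS' [FORCE]. ROWS is JSON, a list of rows, each a list of 7 numbers: the shift along the tool's x, y, z as a fraction of full scale, then the turn, a rotation vector about the tool's x, y, z as a fraction of full scale, then the opening, from 0 (shut) to 1 (fully open). A call has 1 to 12 rows; each row shifts and turns the commanded pose from where the row before left it, along the tool's axes as they then stand; what a row does not reach is not made up. Full scale, the value 1, is 0.25 m for a shift and 120 degrees for a turn. A row lasts 1/8 s, in which the tool goes at most 62.5 mm and 10.7 degrees, less where a joint would pass 70% of its speed; a pose out of reach is approached as far as the arm can. A call with a number of a shift or a turn outside -1 to 1 is refused whole. A call with a gripper value outside its range is refused whole. The fingers move at their own pace and stop on an object; FORCE is the grip in N (left out, the last holds). Time passes only in rows, so rows that do not move let the fingers close. It gives the time, the measured TCP pose, the force and the opening at its end, in the units of the state.
- readout.get_obs(): the state, without advancing time (a new reading comes with each control period).
- vision.snapshot(name): name is "scene" or "top"; returns (picture, depth): 400x640x3 uint8, blue, green, red; 400x640 float32, mm along the optical axis (not along the pixel's ray), 0 where there is no reading.
- vision.camera_model(name): a dict with "camera_matrix" (3x3 intrinsics, pixels), "dist" ([k1, k2, p1, p2, k3] as OpenCV has them; the pictures are not rectified), "extrinsics" (4x4, takes a point from world to camera coordinates). Camera axes: x right, y down, z forward; pixel columns grow to the right and rows downward; lengths in mm; the calibration is good to about 2 mm. A picture is of the moment at which its call begins. camera_model takes no time and is no camera call.
- finish_job(): hands the job in, once; it reports no verdict.
The state is a dict: "time_s": time; "joint_pos": joint angles; "dq": joint speeds; "tau": joint torques, N m; "tcp_pos": TCP position; "eef_rot": TCP orientation; "wrist_force": force on the tool from outside, world axes, zero at the start; "moment": the same for the moment, N m; "width": opening from 0.0 (shut) to 1.0 (fully open).
Only numpy, scipy, OpenCV 4.12 (cv2) and the standard library are available. Lean on these libraries where they do the work, as an engineer would, in place of code of your own. Each camera call takes 0.05 s, during which the arm holds its last target. There are 200 camera calls.

## Working session

There is one attempt and no reset: what is moved stays moved. The work goes in short steps, Python scripts to look and compute and a shell command to move; the robot and the scene stay as the last step left them, time stands still between calls to the robot, and variables do not carry over. Pictures are saved under pics/ and viewed, about 8 in all and at most 12, crops included, and the job is handed in when it is done.

```bash
ls; mkdir -p pics; python3 - <<'E'
from station import readout, vision, bot
import cv2,numpy as np
print(readout.get_obs(), bot.hold_point_z)
for n in("scene","top"):
    p,d=vision.snapshot(n); cv2.imwrite(f"pics/{n}0.png",p); np.save(f"pics/{n}0.npy",d)
    m=vision.camera_model(n); print(np.round(m["camera_matrix"],1),m["dist"],np.round(m["extrinsics"],3))
E
```

```text
pics
{'time_s': 0.0, 'joint_pos': array([ 1.16501437e+00,  2.60685138e-01, -1.39414436e-01,  1.17269842e+00,
       -3.80239073e-05,  1.57078883e+00]), 'dq': array([ 0.00117847,  0.00088159,  0.00021693, -0.00074201,  0.00093957,
        0.00055166]), 'tau': array([-1.17028339e-04, -4.05675852e+01,  2.53924370e+01,  1.85433944e-02,
        3.12954862e-04,  1.17050348e-05]), 'tcp_pos': array([206.97043937, 481.71530819, 230.44716096]), 'eef_rot': array([3.14155464e+00, 2.00166503e-03, 1.16502187e+00]), 'wrist_force': array([0.33780892, 0.25934637, 0.22296693]), 'moment': array([ 0.03928505, -0.02321457, -0.04927276]), 'width': 0.9989934941191327} 18.700000000000003
[[414.5   0.  316.9]
 [  0.  414.5 200.3]
 [  0.    0.    1. ]] [0.03613819 0.         0.         0.         0.        ] [[-3.360000e-01  9.420000e-01 -2.000000e-03  1.998880e+02]
 [ 5.100000e-01  1.800000e-01 -8.410000e-01 -2.380030e+02]
 [-7.920000e-01 -2.830000e-01 -5.410000e-01  1.585085e+03]
 [ 0.000000e+00  0.000000e+00  0.000000e+00  1.000000e+00]]
[[400.1   0.  321.4]
 [  0.  400.1 197.8]
 [  0.    0.    1. ]] [-0.07395956  0.          0.          0.          0.        ] [[ 9.00000e-03 -1.00000e+00 -2.40000e-02  1.84000e+01]
 [-9.99000e-01 -8.00000e-03 -5.10000e-02  6.02892e+02]
 [ 5.00000e-02  2.40000e-02 -9.98000e-01  9.00488e+02]
 [ 0.00000e+00  0.00000e+00  0.00000e+00  1.00000e+00]]
```

View pics/scene0.png

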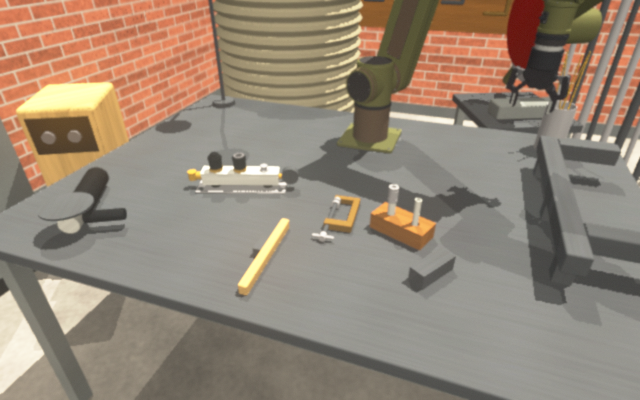

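View pics/top0.png

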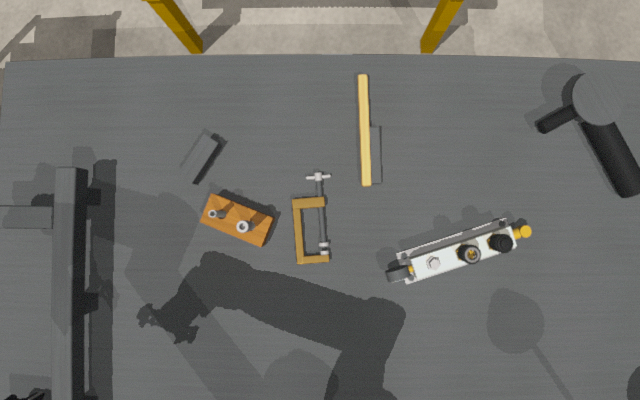

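The scene view shows the thicker stub with its coupler at (394,190), the thin stub at (417,212) and the manifold on the left. In the top view the thick stub is at about (243,226), the thin one at (214,213), the open outlet at about (469,254), the blanked outlet at (501,243) and the hex plug at (433,263).

```bash
cat > h.py <<'E'
import cv2,numpy as np
from station import readout, vision, bot
def ray(n,uv):
    m=vision.camera_model(n); E=np.array(m["extrinsics"]); R,t=E[:3,:3],E[:3,3]
    q=cv2.undistortPoints(np.array([[uv]],float),np.array(m["camera_matrix"]),np.array(m["dist"]))[0,0]
    return -R.T@t, R.T@np.array([q[0],q[1],1.])
def atz(n,uv,z):
    c,r=ray(n,uv); return c+r*(z-c[2])/r[2]
def atd(n,uv,d):
    c,r=ray(n,uv); return c+r*d
def proj(n,P):
    m=vision.camera_model(n); E=np.array(m["extrinsics"])
    return cv2.projectPoints(np.array([P],float),cv2.Rodrigues(E[:3,:3])[0],E[:3,3],np.array(m["camera_matrix"]),np.array(m["dist"]))[0][0,0]
E
python3 - <<'E'
from h import *
d=np.load("pics/top0.npy")
p=cv2.imread("pics/top0.png")
a=cv2.resize(p[185:255,190:285],None,fx=8,fy=8,interpolation=cv2.INTER_CUBIC)[:, :760]
cv2.imwrite("pics/c1.png",a)
b=cv2.resize(p[215:290,380:540],None,fx=5,fy=5,interpolation=cv2.INTER_CUBIC)
cv2.imwrite("pics/c2.png",b)
# heights via depth
def cloud(u0,u1,v0,v1):
    out=[]
    for v in range(v0,v1):
        for u in range(u0,u1):
            if d[v,u]>0: out.append([u,v,*atd("top",(u,v),d[v,u])])
    return np.array(out)
c=cloud(225,265,205,245); k=c[c[:,4]>112]; print("stub",len(k),k.mean(0),k[:,2:].min(0),k[:,2:].max(0))
c=cloud(200,228,195,230); k=c[c[:,4]>100]; print("thin",len(k),k.mean(0))
c=cloud(440,490,230,275); 
for lo,hi in((95,104),(104,112)):
    k=c[(c[:,4]>lo)&(c[:,4]<hi)&(c[:,0]<487)]; print("mouth",lo,len(k),k.mean(0) if len(k) else "")
c=cloud(485,520,225,262);k=c[c[:,4]>110];print("blank",len(k),k.mean(0))
c=cloud(415,450,245,280);k=c[c[:,4]>67];print("hex",len(k),k.mean(0))
E
```

```text
stub 106 [242.26415094 225.80188679 539.11107929 180.98526968 122.8821914 ] [528.56979572 169.01267015 112.43817092] [550.88420837 193.47039623 127.83866536]
thin 41 [213.         213.07317073 564.44610807 245.72281963 110.04518833]Traceback (most recent call last):
  File "<stdin>", line 17, in <module>
  File "<stdin>", line 13, in cloud
  File "h.py", line 10, in atd
    c,r=ray(n,uv); return c+r*d
        ~~~^^^^^^
  File "h.py", line 4, in ray
    m=vision.camera_model(n); E=np.array(m["extrinsics"]); R,t=E[:3,:3],E[:3,3]
ValueError: time passes only in moves, steps and waits
```

View pics/c1.png

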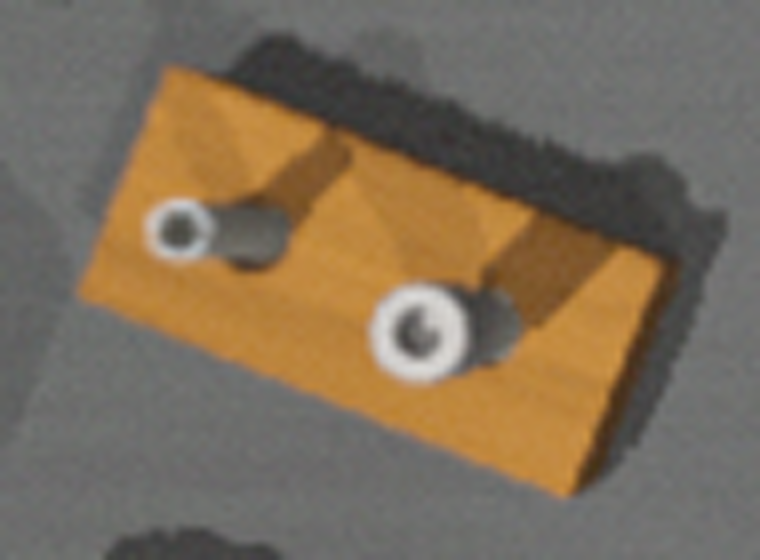

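View pics/c2.png

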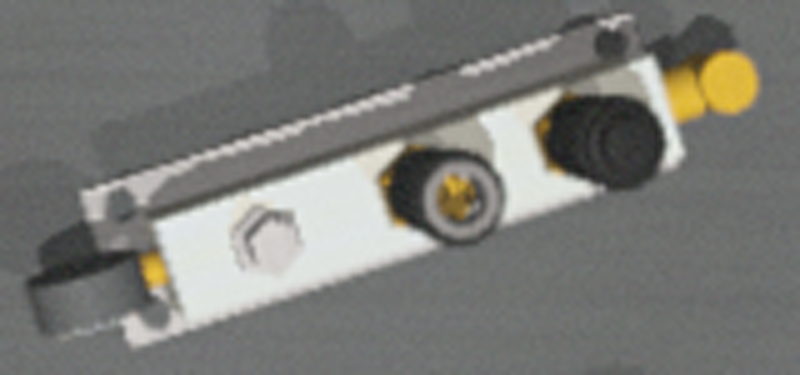

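The crops show the coupler top at (242.1,226.1), the thin stub top at (212.2,213.4), the mouth ring at about (472,254), the cap at about (505,243) and the hex plug at (433,263).

```bash
python3 - <<'E'
import re
s=open('h.py').read().replace("vision.camera_model(n)","CM[n]").replace("def ray","CM={n:vision.camera_model(n) for n in('scene','top')}\ndef ray",1)
open('h.py','w').write(s)
E
python3 - <<'E'
from h import *
r=lambda x:np.round(x,1)
S=atz("top",(242.1,226.1),125);T=atz("top",(212.2,213.4),115);print("stub",r(S),"thin",r(T),np.linalg.norm((S-T)[:2]))
D=np.load("pics/top0.npy")
def cl(u0,u1,v0,v1):
    return np.array([[u,v,*atd("top",(u,v),D[v,u])] for v in range(v0,v1) for u in range(u0,u1) if D[v,u]>0])
c=cl(380,540,215,290)
k=c[(c[:,4]>95)&(c[:,4]<112)&(c[:,0]<487)];print("outlet",len(k),r(k.mean(0)),r(np.median(k,0)))
k=c[(c[:,4]>112)];print("blank",len(k),r(k.mean(0)))
M=atz("top",(472,254),107);B=atz("top",(505.6,243.4),119);H=atz("top",((267+.5)/5-.5+380,(240+.5)/5-.5+215),76)
print("mouth",r(M),"blank",r(B),"hex",r(H),r(np.linalg.norm((B-H)[:2])),"mid",r((B+H)/2),"bar y yaw",np.arctan2(*(H-B)[[1,0]]))
print("rack yaw",np.arctan2(*(T-S)[[1,0]]))
p=cv2.imread("pics/scene0.png")
print("scene proj stub top",proj("scene",S),"mouth",proj("scene",M))
x=cv2.resize(p[140:260,180:440],None,fx=3,fy=3,interpolation=cv2.INTER_CUBIC);cv2.imwrite("pics/c3.png",x)
o=readout.get_obs();R=cv2.Rodrigues(np.zeros(3))[0]
from scipy.spatial.transform import Rotation as Ro
print(r(Ro.from_euler("xyz",o["eef_rot"]).as_matrix()*100))
E
```

```text
stub [538.5 180.8 125. ] thin [563.7 245.9 115. ] 69.77250923715458
outlet 257 [ 470.   253.9  485.2 -285.1  106.4] [ 470.   254.   485.  -284.7  106.4]
blank 106 [ 502.6  244.5  505.2 -349.3  115.9]
mouth [ 485. -289.  107.] blank [ 507.7 -354.2  119. ] hex [ 463.8 -216.3   76. ] 144.7 mid [ 485.7 -285.2   97.5] bar y yaw 1.8790471820456334
rack yaw 1.2018545008184645
scene proj stub top [392.3547484  186.01273807] mouth [237.05766674 155.32168645]
[[  39.5   91.9   -0.1]
 [  91.9  -39.5   -0.2]
 [  -0.2    0.  -100. ]]
```

View pics/c3.png

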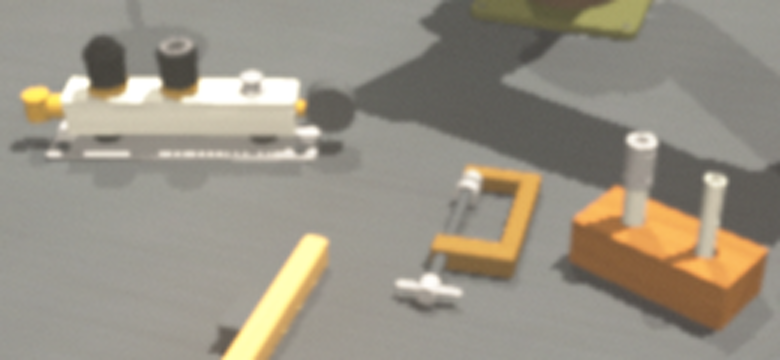

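Scene view agrees: coupler top at about (393.3,186.7), predicted (392.4,186.0); mouth at about (239,155.3), consistent with y ≈ -286. Setting out above the stub.

```bash
python3 -m crank '[[-0.0486,0.141,0,0,0,0,1],[-0.0486,0.141,0,0,0,0,1],[-0.0486,0.141,0,0,0,0,1],[-0.0486,0.141,0,0,0,0,1],[-0.0486,0.141,0,0,0,0,1],[-0.0486,0.141,0,0,0,0,1],[-0.0486,0.141,0,0,0,0,1],[-0.0486,0.141,0,0,0,0,1],[-0.0486,0.141,0,0,0,0,1],[-0.0486,0.141,0,0,0,0,1],[-0.0486,0.141,0,0,0,0,1],[-0.0486,0.141,0,0,0,0,1]]' 60
python3 -m crank '[[0,0,0,0,0,0.0814,1],[0,0,0,0,0,0.0814,1],[0,0,0,0,0,0.0814,1],[0,0,0,0,0,0.0814,1],[0,0,0,0,0,0.0814,1],[0,0,0,0,0,0.0814,1],[0,0,0,0,0,0.0814,1],[0,0,0,0,0,0.0814,1],[0,0,0,0,0,0.0814,1],[0,0,0,0,0,0,1],[0,0,0,0,0,0,1]]'
cat >> h.py <<'E'
from scipy.spatial.transform import Rotation as Ro
def need(P,yaw):
    "fractions of full scale along tool axes to bring TCP to P, tool straight down at yaw"
    o=readout.get_obs(); R=Ro.from_euler("xyz",o["eef_rot"]); G=Ro.from_euler("xyz",[np.pi,0,yaw])
    print("t",o["time_s"],"tcp",np.round(o["tcp_pos"],1),np.round(o["eef_rot"],4),"F",np.round(o["wrist_force"],1),"w",round(o["width"],3))
    print("shift",np.round(R.inv().apply(np.array(P)-o["tcp_pos"])/250,4),"turn",np.round(np.degrees((R.inv()*G).as_rotvec())/120,4))
E
python3 -c "
from h import *
need([538.5,180.8,160],-.369)"
```

```text
time_s: 1.6
tcp_pos: [538.8, 180.4, 230.8]
eef_rot: [-3.141, 0.001, 1.165]
wrist_force: [-0.4, 0.3, -0.3]
width: 0.998
time_s: 2.98
tcp_pos: [538.2, 181.4, 231.0]
eef_rot: [3.141, 0.0, -0.367]
wrist_force: [0.2, -0.5, -0.8]
width: 0.998
t 2.975 tcp [538.2 181.4 231. ] [ 3.1412e+00  5.0000e-04 -3.6700e-01] F [ 0.2 -0.5 -0.8] w 0.998
shift [0.0022 0.0016 0.284 ] turn [0.0002 0.0002 0.001 ]
```

```bash
python3 -m crank '[[0.001,0.001,0.09,0,0,0,1],[0.001,0.001,0.09,0,0,0,1],[0,0,0.09,0,0,0,1],[0,0,0.09,0,0,0,1],[0,0,0.08,0,0,0,1],[0,0,0.06,0,0,0,1],[0,0,0.05,0,0,0,1],[0,0,0.036,0,0,0,1],[0,0,0,0,0,0,1],[0,0,0,0,0,0,1]]' 60
python3 - <<'E'
from h import *
need([538.5,180.8,84.3],-.369)
p,d=vision.snapshot("scene");u,v=389,195
x=cv2.resize(p[110:250,320:480],None,fx=4,fy=4,interpolation=cv2.INTER_CUBIC);cv2.imwrite("pics/c4.png",x)
E
```

```text
time_s: 4.22
tcp_pos: [539.1, 180.9, 85.3]
eef_rot: [-3.141, -0.001, -0.369]
wrist_force: [0.3, -0.2, -0.5]
width: 1.002
t 4.225 tcp [539.1 180.9  85.3] [-3.141e+00 -8.000e-04 -3.693e-01] F [ 0.3 -0.2 -0.5] w 1.002
shift [-0.002   0.0013  0.004 ] turn [-0.0003 -0.0004 -0.0001]
```

View pics/c4.png

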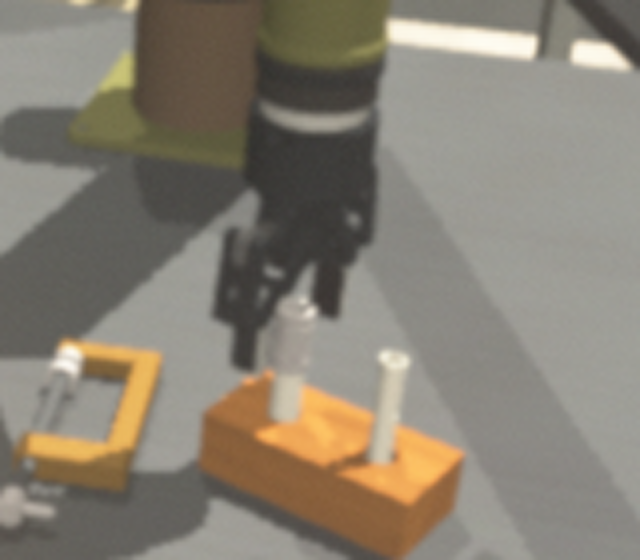

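The picture shows the coupler (295,310) between the two fingers, thin stub clear. Closing.

```bash
python3 -m crank '[[0,0,0,0,0,0,0.6],[0,0,0,0,0,0,0.4],[0,0,0,0,0,0,0],[0,0,0,0,0,0,0],[0,0,0,0,0,0,0],[0,0,0,0,0,0,0],[0,0,0,0,0,0,0],[0,0,0,0,0,0,0]]' 80
python3 -m crank '[[0,0,-0.01,0,0,0,0],[0,0,-0.03,0,0,0,0],[0,0,-0.05,0,0,0,0],[0,0,-0.08,0,0,0,0],[0,0,-0.1,0,0,0,0],[0,0,-0.1,0,0,0,0],[0,0,-0.1,0,0,0,0],[0,0,-0.1,0,0,0,0],[0,0,-0.06,0,0,0,0],[0,0,-0.02,0,0,0,0]]'
python3 -c "
from h import *
need([485.5,-285.5,225],.308)"
```

```text
time_s: 5.28
tcp_pos: [538.5, 180.9, 85.1]
eef_rot: [-3.141, 0.0, -0.369]
wrist_force: [-1.1, 0.9, 4.5]
width: 0.275
time_s: 6.52
tcp_pos: [539.2, 180.9, 248.6]
eef_rot: [-3.14, -0.002, -0.369]
wrist_force: [0.6, 0.3, -2.3]
width: 0.27
t 6.525 tcp [539.2 180.9 248.6] [-3.1403e+00 -1.6000e-03 -3.6940e-01] F [ 0.6  0.3 -2.3] w 0.27
shift [0.4732 1.8175 0.0927] turn [-3.000e-04 -1.000e-03 -3.234e-01]
```

```bash
python3 -m crank '[[0.02,0.075,0,0,0,0,0],[0.042,0.16,0,0,0,0,0],[0.042,0.16,0,0,0,0,0],[0.042,0.16,0,0,0,0,0],[0.042,0.16,0,0,0,0,0],[0.042,0.16,0,0,0,0,0],[0.042,0.16,0,0,0,0,0],[0.042,0.16,0,0,0,0,0],[0.042,0.16,0,0,0,0,0],[0.042,0.16,0,0,0,0,0],[0.042,0.16,0,0,0,0,0],[0.034,0.14,0,0,0,0,0]]'
python3 -m crank '[[0,0,0,0,0,-0.081,0],[0,0,0,0,0,-0.081,0],[0,0,0,0,0,-0.081,0],[0,0,0,0,0,-0.0804,0],[0,0,0.06,0,0,0,0],[0,0,0.06,0,0,0,0],[0,0,0,0,0,0,0],[0,0,0,0,0,0,0],[0,0,0,0,0,0,0]]'
python3 - <<'E'
from h import *
need([485.5,-285.5,225],.308)
for n in("scene","top"):
    p,d=vision.snapshot(n); cv2.imwrite(f"pics/{n}5.png",p); np.save(f"pics/{n}5.npy",d)
a=cv2.imread("pics/scene5.png")[90:200,180:300]; b=cv2.imread("pics/top5.png")[200:300,400:520]
s=lambda x:cv2.resize(x,(800*1//2, int(x.shape[0]*400/x.shape[1])),interpolation=cv2.INTER_CUBIC)
a,b=s(a),s(b);h=max(a.shape[0],b.shape[0]);pad=lambda x:np.pad(x,((0,h-x.shape[0]),(0,0),(0,0)))
cv2.imwrite("pics/c5.png",np.hstack([pad(a),pad(b)]))
E
```

```text
time_s: 8.02
tcp_pos: [483.4, -287.0, 246.0]
eef_rot: [3.141, 0.003, -0.371]
wrist_force: [0.6, 1.4, -1.1]
width: 0.27
time_s: 9.15
tcp_pos: [485.7, -285.4, 217.8]
eef_rot: [3.141, -0.001, 0.308]
wrist_force: [0.2, -0.3, -1.0]
width: 0.273
t 9.15 tcp [ 485.7 -285.4  217.8] [ 3.1408e+00 -6.0000e-04  3.0770e-01] F [ 0.2 -0.3 -1. ] w 0.273
shift [-0.0007  0.0004 -0.0289] turn [ 0.0004 -0.0003 -0.0001]
```

View pics/c5.png

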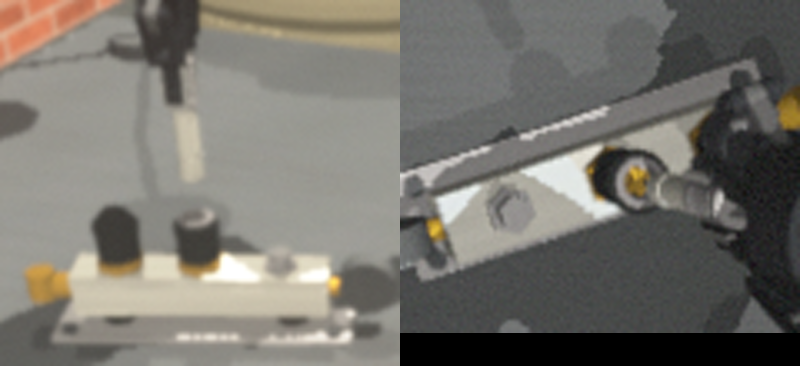

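The left (scene) half shows the stub's foot at about (193,180) above the mouth at (198,214). The right (top) half shows the stub leaving the ring at (637,180) visible to its left. Zooming with the predicted axis drawn in.

```bash
python3 - <<'E'
from h import *
o=readout.get_obs();x,y,_=o["tcp_pos"];zf=o["tcp_pos"][2]-70
def crop(n,u0,u1,v0,v1,k,P):
    a=cv2.resize(cv2.imread(f"pics/{n}5.png")[v0:v1,u0:u1],None,fx=k,fy=k,interpolation=cv2.INTER_CUBIC)
    for rad,z,X,Y,col in P:
        q=np.array([(proj(n,[X+rad*np.cos(t),Y+rad*np.sin(t),z])-[u0,v0]+.5)*k-.5 for t in np.linspace(0,2*np.pi,40)])
        cv2.polylines(a,[np.round(q).astype(int)],True,col,1)
    return a
P=[(10,zf+3,x,y,(0,0,255)),(10,zf+30,x,y,(0,0,255)),(16,107,x,y,(0,255,0)),(20.5,92,x,y,(0,255,0))]
a=crop("scene",222,257,112,172,10,P); b=crop("top",455,500,234,274,10,P)
h=600;pad=lambda q:np.pad(q,((0,h-q.shape[0]),(0,0),(0,0)))
cv2.imwrite("pics/c6.png",np.hstack([pad(a),pad(b)])); print(a.shape,b.shape)
E
```

```text
(600, 350, 3) (400, 450, 3)
```

View pics/c6.png

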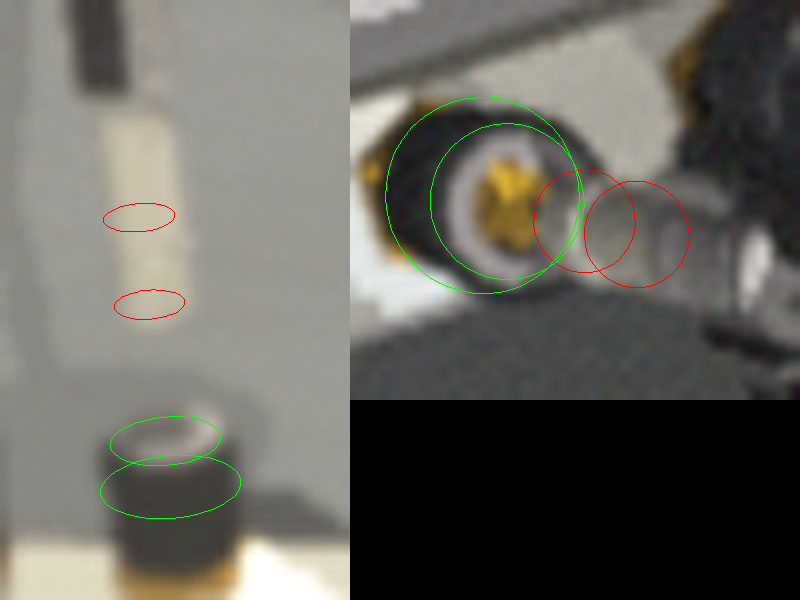

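In the scene half, pipe and mouth are both shifted by about the same +0.6 px from prediction, so they line up. The top half suggests the mouth is 1–2 mm further to -y. Lowering to just above the mouth for a better comparison.

```bash
python3 -m crank '[[0,0,0.03,0,0,0,0],[0,0,0.04,0,0,0,0],[0,0,0.03,0,0,0,0],[0,0,0.018,0,0,0,0],[0,0,0,0,0,0,0],[0,0,0,0,0,0,0],[0,0,0,0,0,0,0]]'
python3 - <<'E'
from h import *
need([485.5,-285.5,185],.308)
o=readout.get_obs();x,y,_=o["tcp_pos"];zf=o["tcp_pos"][2]-70
def crop(n,u0,u1,v0,v1,k,P):
    p,d=vision.snapshot(n);a=cv2.resize(p[v0:v1,u0:u1],None,fx=k,fy=k,interpolation=cv2.INTER_CUBIC)
    a=cv2.convertScaleAbs(a,alpha=1.3)
    for rad,z,X,Y,col in P:
        q=np.array([(proj(n,[X+rad*np.cos(t),Y+rad*np.sin(t),z])-[u0,v0]+.5)*k-.5 for t in np.linspace(0,2*np.pi,40)])
        cv2.polylines(a,[np.round(q).astype(int)],True,col,1)
    return a
P=[(10,zf+3,x,y,(0,0,255)),(10,zf+30,x,y,(0,0,255)),(16,107,x,y,(0,255,0)),(20.5,70,x,y,(255,0,0))]
a=crop("scene",222,257,122,172,11,P); b=crop("top",455,493,235,273,11,P)
h=600;pad=lambda q:np.pad(q,((0,h-q.shape[0]),(0,0),(0,0)))
cv2.imwrite("pics/c7.png",np.hstack([pad(a),pad(b)])[:, :800]); print(a.shape,b.shape)
E
```

```text
time_s: 10.12
tcp_pos: [485.6, -285.3, 188.2]
eef_rot: [3.141, -0.001, 0.308]
wrist_force: [-0.5, 0.0, -1.7]
width: 0.272
t 10.125 tcp [ 485.6 -285.3  188.2] [ 3.141e+00 -5.000e-04  3.079e-01] F [-0.5  0.  -1.7] w 0.272
shift [-0.0005  0.0006  0.0127] turn [ 0.0003 -0.0003 -0.    ]
(550, 385, 3) (418, 418, 3)
```

View pics/c7.png

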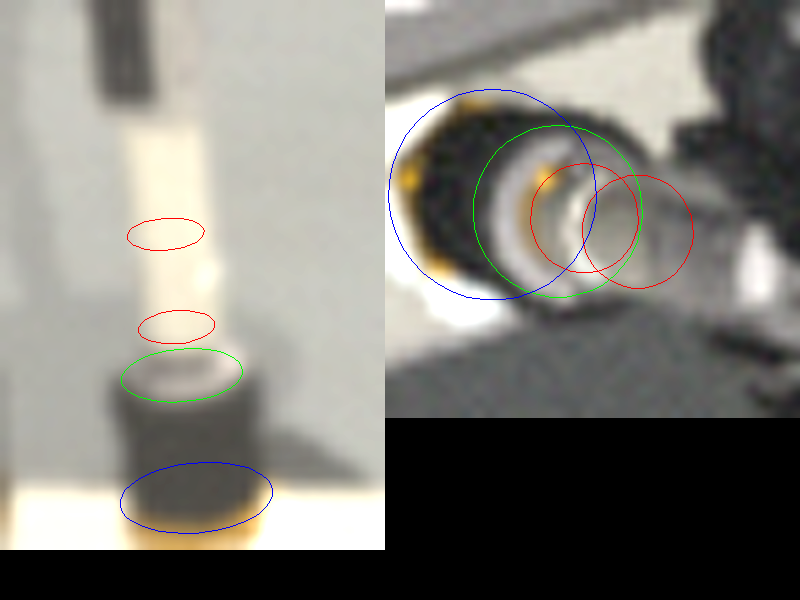

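Scene half: pipe and ring again share the same offset (lined up within about 0.5 mm). The top half shows the ring about 1 px towards -y. I take a compromise shift of (-0.7,-0.7) mm and feel my way in.

```bash
python3 -m crank '[[-0.0035,0.0018,0,0,0,0,0],[0,0,0.016,0,0,0,0],[0,0,0.016,0,0,0,0],[0,0,0,0,0,0,0],[0,0,0,0,0,0,0]]'
python3 -m crank '[[0,0,0.004,0,0,0,0],[0,0,0.004,0,0,0,0],[0,0,0,0,0,0,0],[0,0,0,0,0,0,0]]'
python3 -m crank '[[0,0,0.004,0,0,0,0],[0,0,0.004,0,0,0,0],[0,0,0,0,0,0,0],[0,0,0,0,0,0,0]]'
python3 -m crank '[[0,0,0.004,0,0,0,0],[0,0,0.004,0,0,0,0],[0,0,0,0,0,0,0],[0,0,0,0,0,0,0]]'
```

```text
time_s: 10.85
tcp_pos: [484.5, -285.8, 179.7]
eef_rot: [-3.141, 0.0, 0.308]
wrist_force: [-0.0, -0.7, -0.9]
width: 0.274
time_s: 11.35
tcp_pos: [484.8, -286.1, 178.0]
eef_rot: [3.141, -0.0, 0.308]
wrist_force: [0.8, -1.6, 0.4]
width: 0.277
time_s: 11.85
tcp_pos: [484.9, -286.2, 175.7]
eef_rot: [3.141, -0.0, 0.308]
wrist_force: [0.7, -2.6, -0.8]
width: 0.275
time_s: 12.35
tcp_pos: [484.9, -286.1, 173.9]
eef_rot: [3.141, -0.0, 0.308]
wrist_force: [1.6, -2.5, 0.2]
width: 0.272
```

Lateral force about -2.5 N in y and no vertical load: the foot is in the mouth and rubs on the +y side. Shifting a little to -y.

```bash
python3 -m crank '[[0,0.0034,0,0,0,0,0],[0,0,0,0,0,0,0],[0,0,0,0,0,0,0]]'
python3 -m crank '[[0,0,0.004,0,0,0,0],[0,0,0.004,0,0,0,0],[0,0,0,0,0,0,0],[0,0,0,0,0,0,0]]'
python3 -m crank '[[0,0,0.004,0,0,0,0],[0,0,0.004,0,0,0,0],[0,0,0,0,0,0,0],[0,0,0,0,0,0,0]]'
```

```text
time_s: 12.72
tcp_pos: [484.9, -286.5, 173.8]
eef_rot: [-3.141, -0.0, 0.308]
wrist_force: [2.0, -2.3, 0.7]
width: 0.272
time_s: 13.22
tcp_pos: [484.8, -286.6, 171.6]
eef_rot: [-3.141, 0.0, 0.308]
wrist_force: [0.2, -2.1, -0.2]
width: 0.272
time_s: 13.72
tcp_pos: [484.9, -286.6, 169.8]
eef_rot: [-3.142, -0.0, 0.308]
wrist_force: [0.8, -2.5, -0.2]
width: 0.276
```

```bash
python3 -m crank '[[0.0008,0.003,0,0,0,0,0],[0,0,0.004,0,0,0,0],[0,0,0.004,0,0,0,0],[0,0,0,0,0,0,0],[0,0,0,0,0,0,0]]'
python3 -m crank '[[0,0,0.004,0,0,0,0],[0,0,0.004,0,0,0,0],[0,0,0,0,0,0,0],[0,0,0,0,0,0,0]]'
python3 -m crank '[[0,0,0.004,0,0,0,0],[0,0,0.004,0,0,0,0],[0,0,0,0,0,0,0],[0,0,0,0,0,0,0]]'
python3 -m crank '[[0,0,0.004,0,0,0,0],[0,0,0.004,0,0,0,0],[0,0,0,0,0,0,0],[0,0,0,0,0,0,0]]'
```

```text
time_s: 14.35
tcp_pos: [485.3, -287.3, 168.0]
eef_rot: [3.142, -0.0, 0.308]
wrist_force: [0.6, -1.1, 4.3]
width: 0.269
time_s: 14.85
tcp_pos: [485.5, -287.3, 166.7]
eef_rot: [3.141, -0.001, 0.308]
wrist_force: [-0.6, 0.1, 7.6]
width: 0.273
time_s: 15.35
tcp_pos: [485.2, -287.1, 163.5]
eef_rot: [-3.141, 0.0, 0.308]
wrist_force: [0.1, -1.0, 1.9]
width: 0.272
time_s: 15.85
tcp_pos: [485.1, -287.2, 161.6]
eef_rot: [-3.141, 0.0, 0.308]
wrist_force: [0.7, 0.1, 1.1]
width: 0.273
```

Past the teeth (7.6 N then dropping), lateral force near zero.

```bash
python3 -m crank '[[0,0,0.006,0,0,0,0],[0,0,0.006,0,0,0,0],[0,0,0.006,0,0,0,0],[0,0,0.006,0,0,0,0],[0,0,0,0,0,0,0]]'
python3 -m crank '[[0,0,0.005,0,0,0,0],[0,0,0.005,0,0,0,0],[0,0,0,0,0,0,0]]'
python3 -m crank '[[0,0,0.004,0,0,0,0],[0,0,0.004,0,0,0,0],[0,0,0,0,0,0,0]]'
```

```text
time_s: 16.48
tcp_pos: [485.4, -287.5, 156.1]
eef_rot: [3.141, -0.0, 0.308]
wrist_force: [-0.8, -0.9, 4.7]
width: 0.274
time_s: 16.85
tcp_pos: [485.7, -287.7, 154.5]
eef_rot: [3.14, -0.001, 0.308]
wrist_force: [-0.1, 0.2, 8.2]
width: 0.273
time_s: 17.23
tcp_pos: [485.8, -287.7, 152.2]
eef_rot: [3.14, -0.001, 0.308]
wrist_force: [-0.6, -0.0, 7.4]
width: 0.272
```

```bash
python3 -m crank '[[0,0,0.004,0,0,0,0],[0,0,0.004,0,0,0,0],[0,0,0,0,0,0,0]]'
python3 -m crank '[[0,0,0.004,0,0,0,0],[0,0,0.004,0,0,0,0],[0,0,0,0,0,0,0]]'
```

```text
time_s: 17.6
tcp_pos: [485.8, -287.7, 150.2]
eef_rot: [3.14, -0.001, 0.308]
wrist_force: [-0.4, -0.3, 6.9]
width: 0.273
time_s: 17.98
tcp_pos: [485.8, -287.7, 148.2]
eef_rot: [3.14, -0.001, 0.308]
wrist_force: [-1.1, -0.0, 7.4]
width: 0.275
```

```bash
python3 -m crank '[[0,0,0.004,0,0,0,0],[0,0,0.004,0,0,0,0],[0,0,0,0,0,0,0]]'
python3 -m crank '[[0,0,0.004,0,0,0,0],[0,0,0.004,0,0,0,0],[0,0,0,0,0,0,0]]'
```

```text
time_s: 18.35
tcp_pos: [485.6, -287.6, 145.8]
eef_rot: [3.141, -0.001, 0.308]
wrist_force: [0.1, 0.3, 6.1]
width: 0.273
time_s: 18.73
tcp_pos: [485.7, -287.8, 145.2]
eef_rot: [3.14, -0.001, 0.308]
wrist_force: [-2.9, 1.9, 13.9]
width: 0.275
```

```bash
python3 -m crank '[[0,0,0.004,0,0,0,0],[0,0,0,0,0,0,0]]'
python3 -m crank '[[0,0,0.004,0,0,0,0],[0,0,0,0,0,0,0]]'
```

```text
time_s: 18.98
tcp_pos: [485.8, -287.8, 145.0]
eef_rot: [3.139, -0.002, 0.308]
wrist_force: [-3.5, 1.5, 19.1]
width: 0.277
time_s: 19.23
tcp_pos: [485.8, -287.9, 144.7]
eef_rot: [3.138, -0.002, 0.308]
wrist_force: [-4.2, 2.6, 22.0]
width: 0.275
```

```bash
python3 -m crank '[[0,0,0.004,0,0,0,0],[0,0,0,0,0,0,0]]'
python3 - <<'E'
from h import *
p,d=vision.snapshot("scene");a=cv2.resize(p[120:180,215:265],None,fx=10,fy=10,interpolation=cv2.INTER_CUBIC)
x,y,z=485.8,-287.8,0
for z,c in((106,(0,255,0)),(137,(0,0,255)),(182,(255,0,0))):
    q=np.array([(proj("scene",[x+16*np.cos(t),y+16*np.sin(t),z])-[215,120]+.5)*10-.5 for t in np.linspace(0,6.28,40)]);cv2.polylines(a,[np.round(q).astype(int)],True,c,1)
cv2.imwrite("pics/c8.png",cv2.convertScaleAbs(a,alpha=1.3))
E
```

```text
time_s: 19.48
tcp_pos: [485.9, -288.0, 144.5]
eef_rot: [3.138, -0.002, 0.308]
wrist_force: [-5.3, 2.3, 26.2]
width: 0.273
```

View pics/c8.png

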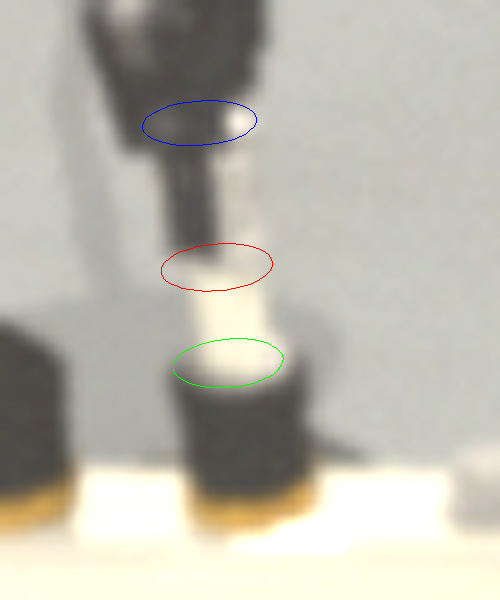

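The picture shows the stub in the outlet with pipe visible between coupler bottom (y≈265) and collet front edge (y≈388). Checking the insertion depth numerically against the earlier hover geometry.

```bash
python3 - <<'E'
from h import *
p,d=vision.snapshot("scene"); o=readout.get_obs();print(o["tcp_pos"],o["wrist_force"])
p5=cv2.imread("pics/scene5.png")
def prof(img,x,y,z0,z1,off=0.7,lat=0.35):
    zs=np.arange(z0,z1,2.); q=np.array([proj("scene",[x,y,z]) for z in zs]).astype(np.float32)
    q=q+[off+lat*3,0]; q=q.astype(np.float32)
    g=cv2.remap(img,q[:,:1].copy(),q[:,1:].copy(),cv2.INTER_LINEAR)[:,0]
    return list(zip(zs.astype(int),map(tuple,g.tolist())))
print("hover tcp 217.8, coupler bottom exp 212.8");print(prof(p5,485.7,-285.4,190,232))
print("now: exp seated coupler bottom", o["tcp_pos"][2]-5);print(prof(p,485.8,-288,96,158))
E
```

```text
[ 485.90674073 -288.03868549  144.47922241] [-5.88107629  1.85420296 25.92335376]
hover tcp 217.8, coupler bottom exp 212.8
[(np.int64(190), (173, 195, 203)), (np.int64(192), (173, 195, 203)), (np.int64(194), (174, 195, 203)), (np.int64(196), (173, 194, 202)), (np.int64(198), (172, 192, 200)), (np.int64(200), (170, 189, 198)), (np.int64(202), (168, 188, 196)), (np.int64(204), (166, 186, 194)), (np.int64(206), (163, 181, 189)), (np.int64(208), (154, 170, 176)), (np.int64(210), (147, 160, 166)), (np.int64(212), (142, 153, 159)), (np.int64(214), (139, 150, 155)), (np.int64(216), (138, 149, 154)), (np.int64(218), (138, 148, 153)), (np.int64(220), (135, 145, 149)), (np.int64(222), (134, 144, 148)), (np.int64(224), (133, 142, 147)), (np.int64(226), (132, 141, 146)), (np.int64(228), (133, 143, 147)), (np.int64(230), (135, 144, 147))]
now: exp seated coupler bottom 139.47922240981293
[(np.int64(96), (86, 90, 94)), (np.int64(98), (110, 117, 122)), (np.int64(100), (131, 141, 147)), (np.int64(102), (151, 164, 171)), (np.int64(104), (160, 176, 184)), (np.int64(106), (168, 186, 194)), (np.int64(108), (172, 192, 200)), (np.int64(110), (174, 194, 203)), (np.int64(112), (174, 195, 203)), (np.int64(114), (173, 195, 203)), (np.int64(116), (173, 195, 203)), (np.int64(118), (173, 194, 202)), (np.int64(120), (173, 194, 202)), (np.int64(122), (173, 193, 201)), (np.int64(124), (171, 191, 199)), (np.int64(126), (168, 190, 197)), (np.int64(128), (166, 188, 196)), (np.int64(130), (163, 183, 192)), (np.int64(132), (159, 177, 185)), (np.int64(134), (152, 167, 174)), (np.int64(136), (149, 162, 168)), (np.int64(138), (147, 158, 163)), (np.int64(140), (149, 159, 164)), (np.int64(142), (147, 157, 162)), (np.int64(144), (144, 154, 158)), (np.int64(146), (139, 149, 153)), (np.int64(148), (135, 145, 149)), (np.int64(150), (133, 142, 146)), (np.int64(152), (133, 142, 146)), (np.int64(154), (133, 142, 147)), (np.int64(156), (135, 143, 147))]
```

Depth check: foot about 73 ± 1.5 mm, which fits the stop (72 less the mount's give) and not the seal (79–83). Force rose at the mount's stiffness up to 26 N, so the stub has bottomed. Now pulling back.

```bash
python3 -m crank '[[0,0,-0.008,0,0,0,0],[0,0,-0.008,0,0,0,0],[0,0,-0.008,0,0,0,0],[0,0,0,0,0,0,0]]'
python3 -m crank '[[0,0,-0.004,0,0,0,0],[0,0,-0.004,0,0,0,0],[0,0,0,0,0,0,0]]'
python3 -m crank '[[0,0,-0.004,0,0,0,0],[0,0,-0.004,0,0,0,0],[0,0,0,0,0,0,0]]'
```

```text
time_s: 20.08
tcp_pos: [485.6, -287.5, 146.0]
eef_rot: [3.141, -0.0, 0.308]
wrist_force: [0.6, -1.2, 1.4]
width: 0.274
time_s: 20.45
tcp_pos: [484.8, -287.0, 147.2]
eef_rot: [-3.14, 0.001, 0.308]
wrist_force: [2.1, -1.3, -7.4]
width: 0.275
time_s: 20.82
tcp_pos: [484.8, -287.0, 150.1]
eef_rot: [-3.141, 0.001, 0.308]
wrist_force: [1.4, -0.9, -7.9]
width: 0.273
```

```bash
python3 -m crank '[[0,0,-0.003,0,0,0,0],[0,0,0,0,0,0,0]]'
```

```text
time_s: 21.08
tcp_pos: [484.8, -287.0, 150.6]
eef_rot: [-3.141, 0.001, 0.308]
wrist_force: [0.9, 0.0, -11.0]
width: 0.272
```

```bash
python3 -m crank '[[0,0,-0.003,0,0,0,0],[0,0,0,0,0,0,0]]'
python3 -m crank '[[0,0,-0.003,0,0,0,0],[0,0,0,0,0,0,0]]'
```

```text
time_s: 21.32
tcp_pos: [484.8, -287.0, 151.0]
eef_rot: [-3.14, 0.001, 0.308]
wrist_force: [1.0, -1.4, -16.3]
width: 0.273
time_s: 21.58
tcp_pos: [484.7, -286.9, 151.5]
eef_rot: [-3.14, 0.001, 0.308]
wrist_force: [2.4, -0.6, -21.8]
width: 0.273
```

The pull climbed steeply from -8 to -22 N, so the collet is up and holding. I'll relax the pull without pushing back and check the collet in a picture.

```bash
python3 -m crank '[[0,0,0.006,0,0,0,0],[0,0,0.005,0,0,0,0],[0,0,0,0,0,0,0]]'
python3 - <<'E'
from h import *
p,d=vision.snapshot("scene");a=cv2.resize(p[120:180,215:265],None,fx=10,fy=10,interpolation=cv2.INTER_CUBIC)
cv2.imwrite("pics/c9.png",np.hstack([cv2.imread("pics/c8.png")[200:450,100:400],cv2.convertScaleAbs(a,alpha=1.3)[200:450,100:400]]))
E
```

```text
time_s: 21.95
tcp_pos: [484.9, -287.3, 150.7]
eef_rot: [3.141, 0.0, 0.308]
wrist_force: [-1.5, 0.5, -8.3]
width: 0.276
```

View pics/c9.png

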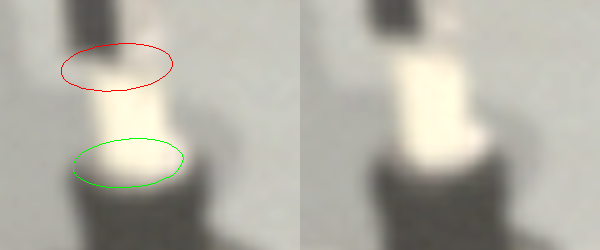

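Compared with before the pull (left), the stub and the pale collet rim (bump at (480,135)) stand visibly higher. Relaxing the rest and letting go.

```bash
python3 -m crank '[[0,0,0.004,0,0,0,0],[0,0,0,0,0,0,0]]'
python3 -m crank '[[0,0,0,0,0,0,0.4],[0,0,0,0,0,0,0.6],[0,0,0,0,0,0,0.8],[0,0,0,0,0,0,0.8],[0,0,0,0,0,0,0.8],[0,0,0,0,0,0,0.8]]'
python3 -m crank '[[0,0,-0.02,0,0,0,0.8],[0,0,-0.06,0,0,0,0.8],[0,0,-0.1,0,0,0,0.8],[0,0,-0.1,0,0,0,0.8],[0,0,-0.1,0,0,0,0.8],[0,0,-0.06,0,0,0,0.8],[0,-0.2,0,0,0,0,0.8],[0,-0.2,0,0,0,0,0.8],[0,-0.2,0,0,0,0,0.8],[0,-0.1,0,0,0,0,0.8],[0,0,0,0,0,0,0.8],[0,0,0,0,0,0,0.8]]'
python3 - <<'E'
from h import *
o={}
for n in("scene","top"):
    p,d=vision.snapshot(n);o[n]=(p,d)
a=cv2.resize(o["scene"][0][115:175,205:265],None,fx=6.6,fy=6.6,interpolation=cv2.INTER_CUBIC)
b=cv2.resize(o["top"][0][225:275,450:500],a.shape[1::-1],interpolation=cv2.INTER_CUBIC)
cv2.imwrite("pics/c10.png",np.hstack([a,b]))
D=o["top"][1];k=np.array([atd("top",(u,v),D[v,u]) for v in range(225,275) for u in range(450,515) if D[v,u]>0])
k=k[k[:,2]>150];print(len(k),k.mean(0),np.percentile(k[:,2],[50,80,95]))
c=np.array([atz("top",(u,v),0) for u,v in()]);
E
```

```text
time_s: 22.25
tcp_pos: [485.2, -287.4, 149.9]
eef_rot: [3.141, -0.0, 0.308]
wrist_force: [-3.6, 1.5, 0.1]
width: 0.274
time_s: 23.0
tcp_pos: [485.3, -287.3, 148.8]
eef_rot: [-3.142, 0.0, 0.308]
wrist_force: [0.6, 0.5, 0.2]
width: 0.8
time_s: 24.5
tcp_pos: [432.8, -121.1, 259.1]
eef_rot: [3.141, -0.001, 0.308]
wrist_force: [0.4, 0.3, 0.4]
width: 0.799
217 [ 486.27954759 -283.8869311   179.18123307] [183.49055519 189.90406841 191.24256907]
```

View pics/c10.png

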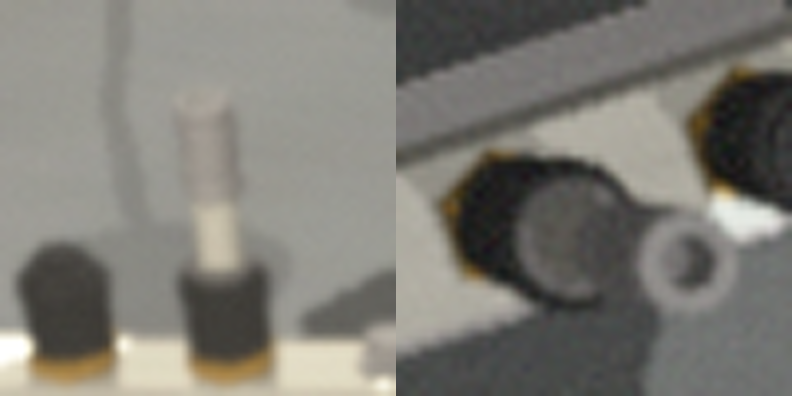

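The stub stands upright and free in the outlet: coupler top at (205,100) left, (686,262) right, fingers clear. A quick numeric height check before handing in.

```bash
python3 - <<'E'
from h import *
def tri(a,b):
    c1,r1=ray("top",a);c2,r2=ray("scene",b)
    s=np.linalg.lstsq(np.stack([r1,-r2],1),c2-c1,rcond=None)[0];P,Q=c1+s[0]*r1,c2+s[1]*r2
    return (P+Q)/2,np.linalg.norm(P-Q)
print("start (true z 125)",tri((242.1,226.1),(393.3,186.7)))
print("now (expect ~186)",tri((290.5/7.92+449.5,262.5/7.92+224.5),(205.5/6.6+204.5,100.5/6.6+114.5)))
D0=np.load("pics/top0.npy");_,D=vision.snapshot("top")
for d,u,v in((D0,242,226),(D,486,258)):
    k=[atd("top",(i,j),d[j,i])[2] for i in range(u-6,u+7) for j in range(v-6,v+7) if 4<=np.hypot(i-u,j-v)<=5.5 and d[j,i]>0];print(np.percentile(k,[50,75,90]))
E
```

```text
start (true z 125) (array([538.2369154 , 182.3221622 , 122.93702738]), np.float64(2.0560815124659366))
now (expect ~186) (array([ 484.91856324, -285.36161636,  188.67488831]), np.float64(2.966732093021459))
[125.16267791 125.90571168 126.83353994]
[189.31972757 190.41739424 190.88260832]
```

Triangulation and depth put the top at about 189, near the 188 limit, so I can't assume it's seated. Checking the local height bias on the manifold's known surfaces.

```bash
python3 - <<'E'
from h import *
D0=np.load("pics/top0.npy");_,D=vision.snapshot("top")
for _ in range(7): D=np.dstack([D,vision.snapshot("top")[1]])
D=np.median(D,2)
def cl(d,u0,u1,v0,v1): return np.array([[u,v,*atd("top",(u,v),d[v,u])] for v in range(v0,v1) for u in range(u0,u1) if d[v,u]>0])
c0=cl(D0,385,540,215,290);c=cl(D,385,540,215,290)
ax=np.array([np.cos(.308),np.sin(.308)]);ay=np.array([-ax[1],ax[0]]);O=np.array([485.2,-287])
def hist(c,name):
    r=c[:,2:4]-O;x,y,z=r@ax,r@ay,c[:,4]
    print(name,"bar top(60)",np.round(np.percentile(z[(abs(x)<18)&(y>25)&(y<50)],[25,50,75]),1),"hex(76)",np.round(np.percentile(z[(np.hypot(x,y-72)<8)],[25,50,75]),1),
     "cap(119)",np.round(np.percentile(z[np.hypot(x,y+72)<6],[25,50,75]),1),"table(0)",np.round(np.median(z[(x>60)&(y>20)]),1))
    m=np.hypot(x,y)<20; h,e=np.histogram(z[m],np.arange(90,200,3)); print(dict((int(a),int(b)) for a,b in zip(e,h) if b))
    if name=="now":
        m=(z>183);print("top centroid",c[m,2:].mean(0),m.sum())
hist(c0,"start");hist(c,"now")
d0=c0[(np.hypot(*(c0[:,2:4]-O).T)<17)&(c0[:,4]>98)];print("flange start",np.percentile(d0[:,4],[25,50,75,90]))
E
```

```text
start bar top(60) [59.6 60.6 61.4] hex(76) [74.3 75.7 76.8] cap(119) [116.8 117.7 119.4] table(0) 0.1
{90: 4, 93: 3, 96: 9, 99: 15, 102: 32, 105: 87, 108: 65, 111: 33, 114: 1}
now bar top(60) [59.7 60.  60.4] hex(76) [75.7 76.  76.2] cap(119) [117.5 117.9 118.6] table(0) 0.2
{90: 1, 96: 6, 99: 4, 102: 19, 105: 82, 108: 3, 111: 73, 114: 7, 117: 7, 120: 4, 123: 4, 126: 7, 129: 3, 132: 6, 135: 4, 138: 3, 144: 1, 147: 6, 150: 10, 153: 8, 156: 4, 159: 6, 162: 6, 165: 9, 168: 5, 171: 19, 174: 12, 177: 16, 180: 9, 183: 11, 186: 21, 189: 80}
top centroid [ 478.09151524 -129.67167752  343.72881228] 911
flange start [105.8687626  108.98142927 110.81632261 111.80450983]
```

```bash
python3 - <<'E'
from h import *
# scene: intensity along pipe axis on lit pixels, averaged over frames
P=np.mean([vision.snapshot("scene")[0].astype(float) for _ in range(6)],0).astype(np.float32).mean(2)
P0=cv2.imread("pics/scene0.png").astype(np.float32).mean(2)
def prof(img,x,y,zs,off):
    q=np.array([proj("scene",[x,y,z]) for z in zs],np.float32)+np.float32([off,0])
    return np.round(np.mean([cv2.remap(img,q[:,:1]+np.float32(s),q[:,1:].copy(),cv2.INTER_LINEAR)[:,0] for s in(-1,0,1)],0)).astype(int)
z=np.arange(40,140,3);print("start",list(zip(z.tolist(),prof(P0,538.5,181,z,.9).tolist())))
z=np.arange(85,205,3);print("now",list(zip(z.tolist(),prof(P,485.2,-287.3,z,1.2).tolist())))
E
```

```text
start [(40, 176), (43, 181), (46, 183), (49, 183), (52, 183), (55, 183), (58, 183), (61, 184), (64, 184), (67, 183), (70, 178), (73, 166), (76, 155), (79, 151), (82, 149), (85, 149), (88, 149), (91, 149), (94, 149), (97, 149), (100, 148), (103, 148), (106, 150), (109, 150), (112, 156), (115, 186), (118, 222), (121, 220), (124, 199), (127, 208), (130, 203), (133, 172), (136, 154), (139, 151)]
now [(85, 60), (88, 61), (91, 61), (94, 63), (97, 71), (100, 87), (103, 107), (106, 132), (109, 162), (112, 178), (115, 182), (118, 182), (121, 183), (124, 184), (127, 184), (130, 184), (133, 183), (136, 177), (139, 166), (142, 156), (145, 152), (148, 151), (151, 149), (154, 148), (157, 148), (160, 149), (163, 149), (166, 150), (169, 150), (172, 151), (175, 147), (178, 147), (181, 154), (184, 161), (187, 160), (190, 160), (193, 159), (196, 157), (199, 155), (202, 154)]
```

The bar (60.0) and hex plug (76.0) read true, so depth here is reliable. The black body reads about 106 and the flange now about 112. That puts the pushed-in mouth at about 109 and the stop at about 75. The stub's foot at about 79.5 is then roughly 4–4.5 mm above the stop, as the TCP travel (3.8 mm) and the steep pull indicate. Handing in.

```bash
python3 -c "
from station import finish_job,readout
print(readout.get_obs()['time_s']);print(finish_job())"
```

```text
25.35
the job is handed in; nothing more can be done
None
```

I moved the thicker stub from the timber block into the open outlet, pressed it onto the stop, pulled it back to set the collet, let go and handed in at 25.4 s. No verdict was reported.

**Insertion:**
- The teeth peaked at about 8 N and the sliding drag was about 7 N.
- I never saw a distinct 15–25 N seal peak. The readings were taken after short holds, which may have missed it.
- On the stop the push built up to 26 N, below the 30 N limit.

**Pull-back:** The stub drew up about 4 mm at about 8 N. The pull then rose steeply to 22 N, as expected with the collet fully up and holding the stub.

**Last checks:**
- The picture after release shows the stub upright with the fingers clear.
- Depth puts the collet flange about 3 mm up, at roughly 112 mm above the table.
- The foot is about 4–4.5 mm above the stop by depth, and 3.8 mm by tool travel. The limit is 6 mm.

**Disagreement:** If the mouth is taken literally at 106 mm above the table, the foot would be about 7.5 mm above the stop, which would fail. The depth readings show that 106 mm is the top of the black body, with the pushed-in flange at about 109 mm. The teeth and stop contacts also fit the 109 mm reading, so I relied on it.

I never moved near the thin stub, clamp, brush or offcut after the pick, but I did not re-measure them at the end.

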